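# Load a slide carrier into the stage recess of a slide imager and clamp it

### The arm

A 7-joint arm with a two-finger parallel gripper is mounted at the origin on a cart in front of the work surface, level with it; the furniture and walls round the work are solid. World frame = base frame: x ahead of the robot, y to its left, z up, the work surface at z = 0. Lengths are in m, angles in degrees, forces in N, time in s.
With the tool pointing down it reaches from about 0.425 to 0.875 m from the base axis. Payload 9.9 kg.
Tool frame: the origin (TCP) lies on the centre line of the jaws, within the pads' length; the fingertips stand 25 mm ahead of it and the grasp point (between the pads) lies 6 mm ahead of it; z points along the fingers, y is the line along which they close (so a half turn about z gives the same grasp; the last joint's range is limited). The gripper opens to 85 mm and grips with 20 to 120 N. Pads are 22 mm wide; open, the fingers measure 114 mm over their backs; the gripper's body (76 mm by 85 mm) begins 54 mm behind the grasp point. The pads swing forward as they close: fully open they stand 13 mm farther back than shut.
Start: joints at [-77.911, 32.985, 1.427, 82.34, -0.859, 64.687, -3.237], TCP at [0.196, 0.646, 0.225] pointing down, gripper open.
Joint ranges: [-157.87, 157.87], [-19.46, 123.44], [-87.15, 90], [11.01, 140.99], [-62.26, 242.26], [9.8, 113.94], [-161.44, 161.44]. Speed limits (degrees/s): [127.2, 127.2, 172.46, 172.46, 180, 180, 180].

### API

Orientations are given as a 3x3 rotation matrix whose columns are the frame's x, y, z axes.
In Python, from cell import bot, kin, imaging, hand_in, sensors gives the robot as it stands. Calls block until the motion is done:
- bot.move_pose(position, orientation): joint-space move of the TCP to a pose.
- bot.move_straight(position, frame=None, rate=0.15, max_force=None): straight line of the TCP; frame=None keeps the orientation; rate is the mean speed in m/s. With max_force (N) it stops when the force on the tool has changed by that much, and returns True; else False.
- bot.set_joints(angles): joint-space move.
- bot.grip(opening): finger opening in m; the grip force is fixed at half the most; returns when the fingers have stopped.
- bot.dwell(seconds).
- kin.solve_ik(position, orientation): joint angles nearest the present ones, or None.
- imaging.get_image(name): name is "scene" or "top"; returns the picture (480x640x3 uint8, blue, green, red); there is no depth.
- imaging.camera_info(name): a dict with "mtx" (3x3 intrinsics, pixels), "k1" (the pictures are not rectified: a ray, as slopes to the right and down, at radius r is drawn at 1 + k1 r^2 times it, then the intrinsics apply), "origin" and "orientation" of the camera in the world. Camera axes: x right, y up, looking along -z (the intrinsics and any distortion apply to the point x, -y, -z); pixel columns grow to the right and rows downward; lengths in m; the calibration is good to about 2 mm. A picture is of the moment at which its call begins. camera_info takes no time and is no camera call.
A pose or a line that the arm cannot do raises bot.PlanningError and nothing moves.
- hand_in(): hands the job in; it is judged then, once.
Readings, each from a call of its own:
- sensors.read_clock(): time.
- sensors.read_q(): joint angles.
- sensors.read_joint_velocities(): joint speeds.
- sensors.read_joint_torque(): joint torques, N m.
- sensors.read_tcp_pos(): TCP position.
- sensors.read_ee_rot(): TCP orientation.
- sensors.read_ft_force(): force on the tool from outside, world axes, zero at the start.
- sensors.read_wrist_torque(): the same for the moment, N m.
- sensors.read_grip_width(): finger opening in m.
- sensors.read_grip_force(): force on a finger pad.
Only numpy, scipy, OpenCV 4.12 (cv2) and the standard library are available. Lean on these libraries where they do the work, as an engineer would, in place of code of your own. Each camera call takes 0.05 s, during which the arm holds its last target. There are 200 camera calls.

### The job

Load the slide imager: pick up the slide carrier by its blue grip bar and set it down flat on the empty loading side of the black stage, alongside the rear rail, then slide it gently along the rail by feel until it drops fully home into the shallow recess, without pushing hard once it is in. Then swing the hold-down lever by its red pin all the way over the carrier. Do not drop or strike the carrier on the imager, which has glass windows in the recess, and leave the other things on the bench alone.

Things in the scene. Friction and masses are not known exactly. Their poses are not given: they have to be found in the camera images.
- imager: White slide imager, 150 mm deep (x) by 222 mm wide (y), fixed on the bench, black stage plate on top, its deck surface at z = 68 mm. Origin: centre of its underside. x points from its front (display, towards the robot) to its back, y to its left, z up. The stage is braked but parked up to 16 mm to either side along y; this shift is not reported.
- recess_mid (a point): At (14.5, -45, 68) mm in the imager frame: centre of the recess mouth were the stage not shifted; the true one lies up to 16 mm away along y, so feel for it. Recess: 87 mm (x) by 73 mm (y), 5 mm deep, square to the imager; 3 mm of play in all for the carrier in x and in y. Slid there unclamped, the carrier tips in, drops and stops at the far wall. Axes as the imager.
- loading_mid (a point): At (16, 43, 68) mm in the imager frame: middle of the flat loading side of the deck, left (+y) of the recess; a carrier centred here lies wholly on the loading side whatever the shift, touching the rail. From here it is slid towards -y, 70 to 106 mm in all; drag under 4 N. Axes as the imager.
- rail_mid (a point): At (58, 0, 68) mm in the imager frame: foot of the rear rail's front face. The rail is a straight aluminium strip along the imager's y, 8 mm tall, behind the loading side and the recess; the recess's rear wall is in line with its face. A carrier that lies anywhere from touching the rail to 3 mm in front of it fits the recess in x. Axes as the imager.
- pivot_mid (a point): At (-50, -23, 68) mm in the imager frame: foot of the lever's upright pivot were the stage not shifted; it shifts along y with the recess: always 64.5 mm in front of (-x) and 22 mm left (+y) of the recess centre. Steel arm 53 mm long, 11 mm wide, 4.5 to 8.5 mm above the deck; 36 mm out on it a red pin, 10 mm across, upright from 8.5 to 28.5 mm above the deck.
- carrier_bar (a point): Slide carrier, 0.1 to 0.17 kg: aluminium frame 84 (x) by 70 (y) by 8 mm thick with two glass slides and a blue grip bar 50 mm long (x), 10 mm thick (y), 8 to 28 mm above its underside. This point: centre of the bar, above the frame's middle, 18 mm above its underside. In the recess its x is along the imager's x (either way round), frame 3 mm proud of the deck. Starts on the bench left of the imager.
- hold_lever (a joint): Angle of the lever, rad: 0 with its arm along the imager's +y (left), growing clockwise seen from above to its stop at 1.57, arm along the imager's +x, over the carrier. Starts at 0 to 0.2, stays where it is left, needs 1 to 2 N at the pin. It passes 1.5 mm above a carrier fully down in the recess; one that stands on the deck blocks it.
- petri: bystander: petri dish, 61 mm across, 14 mm high, behind the imager; origin at its underside
- vial_a: bystander: small vial with green cap, 22 mm across, 45 mm high, behind the imager; origin at its underside
- timer: bystander: flat white timer, 58 x 66 x 18 mm, in front of the block heater; origin at its underside
- tube_holder: bystander: wooden test-tube holder, 170 mm long, 22 mm wide, 12 mm high, lying on the bench; origin at its underside
- sachet_1: bystander: flat sachet with a red label, 48 x 68 x 9 mm; origin at its underside
- sachet_2: bystander: flat sachet with a green label, 48 x 68 x 9 mm, on the bench; origin at its underside

How it is judged:
By the outcome, as a careful person would: the job done as asked, in the order asked, and still so for the second after the job is handed in, with the robot touching nothing.
It also fails if it takes over 61 s, if anything falls off the work surface, if the arm or the gripper's body presses on something with over 40 N, if the wrist force passes 120 N, or if a joint passes its speed limit or range.

## Working session

There is one attempt and no reset: what is moved stays moved. The work goes in short steps, each a Python script; the robot and the scene stay as the last script left them, time stands still between calls to the robot, and variables do not carry over. Pictures are saved under pics/ and viewed, at most 10 in all, crops included, and the job is handed in when it is done.

```bash
mkdir -p pics
python3 - <<'E'
from cell import imaging,sensors
import cv2
for n in("scene","top"):
    cv2.imwrite(f"pics/{n}0.png",imaging.get_image(n)); print(n,imaging.camera_info(n))
print(sensors.read_clock(),sensors.read_ee_rot(),sensors.read_ft_force())
E
```

```text
scene {'mtx': array([[479.18822616,   0.        , 316.59718142],
       [  0.        , 479.18822616, 239.90029941],
       [  0.        ,   0.        ,   1.        ]]), 'k1': -0.022135624477160203, 'origin': array([ 0.15650817, -0.18791376,  0.72946425]), 'orientation': array([[ 0.78902697,  0.45019622, -0.41804282],
       [-0.61434856,  0.57429936, -0.5410694 ],
       [-0.00350568,  0.68374236,  0.72971508]])}
top {'mtx': array([[434.13123331,   0.        , 316.71290554],
       [  0.        , 434.13123331, 235.04828349],
       [  0.        ,   0.        ,   1.        ]]), 'k1': -0.046636599254235744, 'origin': array([0.42033799, 0.29743501, 0.92957938]), 'orientation': array([[-0.00875231,  0.99173534, -0.12800158],
       [-0.99995817, -0.00902007, -0.00151234],
       [-0.00265442,  0.12798299,  0.99177281]])}
0.1 [[-9.56870420e-01  2.90514818e-01 -3.74236210e-04]
 [ 2.90515051e-01  9.56869293e-01 -1.47020786e-03]
 [-6.90220309e-05 -1.51551967e-03 -9.99998849e-01]] [-0.44133638 -0.29185633  0.3280754 ]
```

View pics/scene0.png

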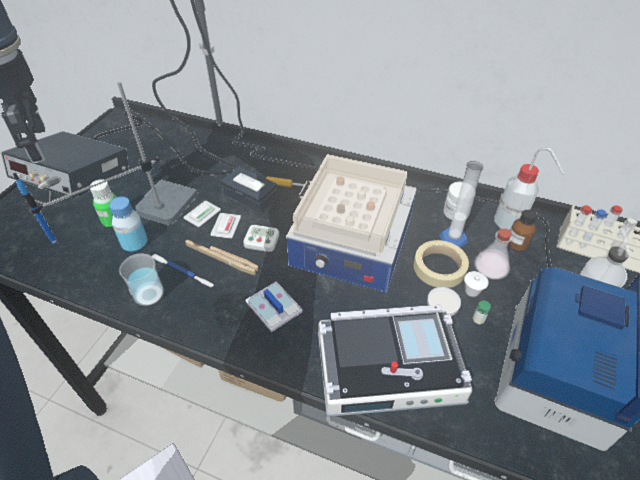

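View pics/top0.png

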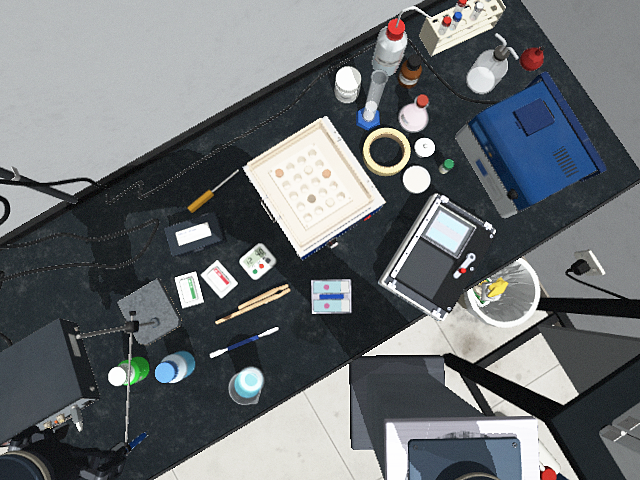

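The scene view shows the imager near (395,360) and the carrier's blue bar near (274,302). In the top view the imager is near (438,255), the carrier near (332,297) and the red pin near (463,270).

Run:
```python
import cv2
t=cv2.imread("pics/top0.png")[180:330,300:500]; s=cv2.imread("pics/scene0.png")[275:425,235:485]
cv2.imwrite("pics/topc.png",cv2.resize(t,(800,600),interpolation=cv2.INTER_CUBIC))
cv2.imwrite("pics/scenec.png",cv2.resize(s,(800,480),interpolation=cv2.INTER_CUBIC))
```

```text
(no output)
```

View pics/topc.png

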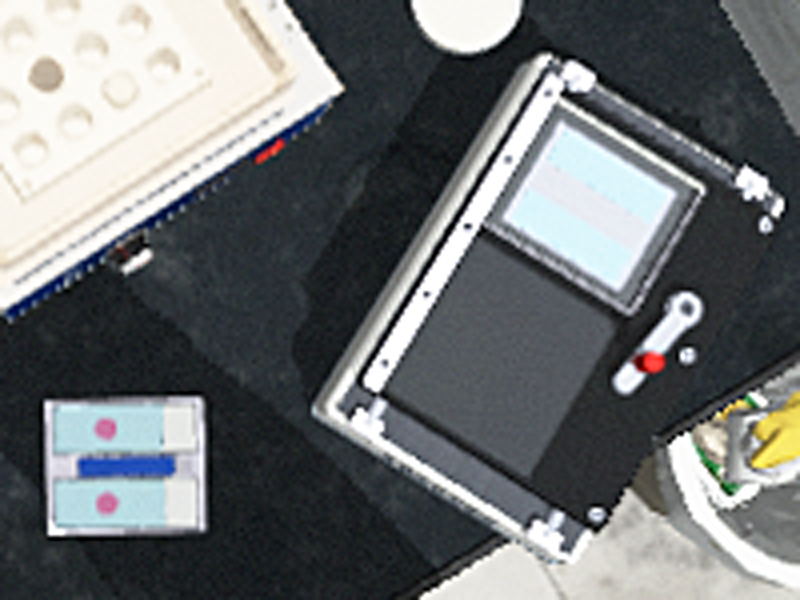

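View pics/scenec.png

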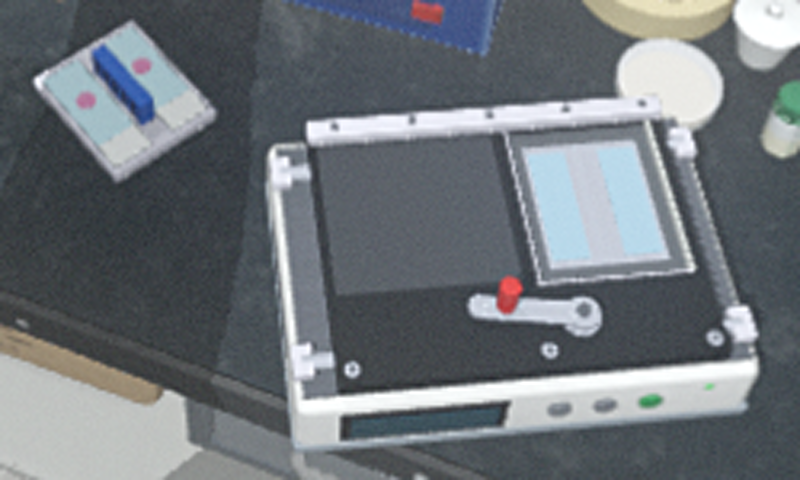

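The top crop shows the rail from (372,385) to (560,85). The recess mouth corners are (560,100), (705,190), (632,312) and (487,228), the pivot is at (684,308) and the pin at (652,362). In the scene crop the recess corners are (507,130), (650,122), (692,268) and (540,283), and the pivot is at (584,315).

```bash
cat > h.py <<'E'
import numpy as np, cv2
from cell import imaging
def ray(n,uv):
    c=imaging.camera_info(n); K=c["mtx"]
    p=cv2.undistortPoints(np.array([[uv]],float),K,np.array([c["k1"],0,0,0.]))[0,0]
    d=c["orientation"]@np.array([p[0],-p[1],-1]); return c["origin"],d/np.linalg.norm(d)
def plane(n,uv,z):
    o,d=ray(n,uv); return o+d*(z-o[2])/d[2]
def tri(a,b):
    (o1,d1),(o2,d2)=ray("top",a),ray("scene",b)
    s=np.linalg.lstsq(np.c_[d1,-d2],o2-o1,rcond=None)[0]
    p,q=o1+s[0]*d1,o2+s[1]*d2; return (p+q)/2,np.linalg.norm(p-q)
T=lambda u,v:(300+u/4,180+v/4)
S=lambda u,v:(235+u/3.2,275+v/3.2)
E
python3 - <<'E'
from h import *
np.set_printoptions(precision=4,suppress=True)
F={"rec0":((560,100),(507,130)) ,"rec rr":((560,100),(650,122)),"rec fr":((705,190),(692,268)),"rec fl":((632,312),(540,283)),"rec rl":((487,228),(507,130)),"pivot":((684,308),(584,315)),"rail l":((372,385),(309,137)),"rail r":((560,85),(658,112)),
"load fl":((528,477),(338,295)),"screw":((597,515),(352,370)),"screwm":((688,355),(550,350))}
for k,(a,b) in F.items():
    if k=="rec0": continue
    a,b=T(*a),S(*b); z=.076 if "rail" in k else .0765 if k=="pivot" else .068
    p,e=tri(a,b); print(k,p,round(e,4),plane("top",a,z)[:2],plane("scene",b,z)[:2])
im={n:cv2.imread(f"pics/{n}0.png") for n in("top","scene")}
W={"top":(300,180,500,330),"scene":(235,275,485,425)}
def blob(n,lo,hi,minx=0):
    x0,y0,x1,y1=W[n]; h=cv2.cvtColor(im[n][y0:y1,x0:x1],cv2.COLOR_BGR2HSV)
    m=cv2.inRange(h,lo,hi)
    k,l,s,c=cv2.connectedComponentsWithStats(m)
    return [(s[i,4],c[i]+[x0,y0],cv2.minAreaRect(np.argwhere(l==i)[:,::-1].astype(np.float32)+[x0,y0] if 0 else (np.argwhere(l==i)[:,::-1]+[x0,y0]).astype(np.float32))) for i in range(1,k) if s[i,4]>15]
for nm,lo,hi in(("blue",(105,150,60),(125,255,255)),("red",(0,180,120),(6,255,255))):
    for n in("top","scene"): print(nm,n,blob(n,lo,hi))
E
```

```text
rec rr [0.5914 0.0478 0.0674] 0.0015 [0.5906 0.0485] [0.5917 0.0473]
rec fr [ 0.5439 -0.0228  0.0688] 0.0002 [ 0.544  -0.0231] [ 0.5445 -0.0227]
rec fl [0.4825 0.017  0.0667] 0.0009 [0.4828 0.0172] [0.4814 0.0168]
rec rl [0.5264 0.0884 0.0721] 0.0029 [0.5257 0.0883] [0.53   0.0895]
pivot [ 0.4845 -0.0084  0.0704] 0.0004 [ 0.4839 -0.0061] [ 0.4816 -0.0101]
rail l [0.4475 0.1487 0.0681] 0.001 [0.4477 0.1498] [0.4436 0.145 ]
rail r [0.5982 0.0485 0.0698] 0.0005 [0.5967 0.0504] [0.5943 0.0461]
load fl [0.4021 0.0721 0.0663] 0.0004 [0.4019 0.0727] [0.4016 0.0714]
screw [0.3829 0.0389 0.0667] 0.0 [0.3829 0.0392] [0.3825 0.0384]
screwm [ 0.4611 -0.0103  0.0672] 0.0 [ 0.461  -0.0099] [ 0.4607 -0.0105]
blue top [(np.int32(23), array([374.6957, 210.7391]), ((375.3077087402344, 210.46151733398438), (2.2188007831573486, 11.648704528808594), 56.30992889404297)), (np.int32(25), array([341.  , 232.52]), ((340.2646789550781, 232.94114685058594), (1.8864845037460327, 16.63536262512207), 59.03623962402344)), (np.int32(16), array([323.125 , 243.9375]), ((323.88458251953125, 243.57691955566406), (1.3867502212524414, 10.816654205322266), 56.3099365234375)), (np.int32(35), array([308.6286, 253.6571]), ((308.6647033691406, 253.75885009765625), (2.3008949756622314, 15.799478530883789), 57.52880859375)), (np.int32(91), array([331.2747, 296.3407]), ((331.5, 296.0), (23.0, 4.0), 0.0))]
blue scene [(np.int32(131), array([273.5496, 300.6412]), ((273.1658020019531, 300.8508605957031), (25.717975616455078, 6.392329692840576), 48.012786865234375))]
red top [(np.int32(20), array([462.75, 270.5 ]), ((462.5, 270.5), (3.0, 5.0), 90.0))]
red scene []
```

Run:
```python
from h import *
from cell import kin,sensors
np.set_printoptions(precision=4,suppress=True)
im=cv2.imread("pics/top0.png"); g=cv2.cvtColor(im,cv2.COLOR_BGR2GRAY)
# carrier outline in the top view
m=np.zeros_like(g); m[270:320,303:360]=(g[270:320,303:360]>95)*255
c=max(cv2.findContours(cv2.morphologyEx(m,cv2.MORPH_CLOSE,np.ones((5,5))),cv2.RETR_EXTERNAL,cv2.CHAIN_APPROX_NONE)[0],key=cv2.contourArea)
P=np.array([plane("top",p[0],.008)[:2] for p in c],np.float32)*1000
print("carrier rect mm",cv2.minAreaRect(P))
b,e=tri((331.27,296.34),(273.55,300.64)); print("bar",b,e, plane("top",(331.27,296.34),.026),plane("scene",(273.55,300.64),.020))
# rail strip in the top view
m=np.zeros_like(g); cv2.fillPoly(m,[np.array([(388,280),(437,197),(446,203),(398,285)])],255)
m[g<190]=0
k,l,s,_=cv2.connectedComponentsWithStats(m); i=1+s[1:,4].argmax()
q=np.argwhere(l==i)[:,::-1].astype(float)
R=np.array([plane("top",p,.076)[:2] for p in q],np.float32)*1000
r=cv2.minAreaRect(R); print("rail",s[i,4],r); v=cv2.fitLine(R,cv2.DIST_HUBER,0,.01,.01).ravel(); print(v,np.degrees(np.arctan2(v[1],v[0])))
for th in (-90,90):
  pass
D=lambda a:np.array([[-np.sin(a),np.cos(a),0],[np.cos(a),np.sin(a),0],[0,0,-1]]).T
for s in(0,180):
  for p,a in((b[:2],s),((.47,.078),s-33.4)):
    print(s,kin.solve_ik([*p,.12],D(np.radians(a))))
```

```text
carrier rect mm ((409.84088134765625, 269.8804931640625), (84.3474349975586, 70.99552917480469), 89.48348999023438)
bar [0.4094 0.2694 0.0167] 0.0008070061298169951 [0.4092 0.2699 0.026 ] [0.4086 0.2671 0.02  ]
rail 447 ((524.6109008789062, 101.77310943603516), (21.528045654296875, 184.62127685546875), 53.022117614746094)
[  0.8383  -0.5451 524.0056 101.8725] -33.03457
0 [-52.6404  26.5974  19.7654 117.8366 -14.3006  37.8032 -23.4401]
0 [-35.5449  27.2283  29.5224 119.9212 -21.5094  37.945  -24.9532]
180 [-22.2932  26.3011 -23.3057 116.786   15.8635  39.8901 124.2907]
180 [ -9.1999  24.327   -8.1302 119.0359   5.5573  36.9833 125.539 ]
```

```bash
cat >> h.py <<'E'
def D(deg):
    a=np.radians(deg); return np.array([[-np.sin(a),np.cos(a),0],[np.cos(a),np.sin(a),0],[0,0,-1]]).T
E
python3 - <<'E'
from h import *
from cell import bot,sensors
from scipy.ndimage import map_coordinates
np.set_printoptions(precision=4,suppress=True)
g=cv2.GaussianBlur(cv2.cvtColor(cv2.imread("pics/top0.png"),cv2.COLOR_BGR2GRAY),(0,0),.7).astype(float)
a=np.array([393.,276.]);b=np.array([440.,201.]); t=(b-a)/np.linalg.norm(b-a); n=np.array([-t[1],t[0]]) # n to the lower right (front)
s=np.arange(-4,8,.1); pts=[]
for f in np.linspace(.05,.93,50):
    l=a+f*(b-a)+s[:,None]*n; v=map_coordinates(g,[l[:,1],l[:,0]],order=1)
    i=np.diff(v).argmin(); pts.append(plane("top",l[i],.076)[:2]*1000)
pts=np.array(pts,np.float32); v=cv2.fitLine(pts,cv2.DIST_HUBER,0,.01,.01).ravel()
res=(pts-v[2:])@[-v[1],v[0]]
print("rail front edge",v,np.degrees(np.arctan2(v[1],v[0])),"res",np.median(abs(res)),np.sort(abs(res))[-5:])
bot.grip(.034)
p=[.4095,.2697]
bot.move_pose([*p,.12],D(-.5)); bot.move_straight([*p,.037],rate=.08,max_force=6)
print(sensors.read_tcp_pos(),sensors.read_ft_force()); bot.grip(0)
print("w",sensors.read_grip_width(),sensors.read_grip_force())
f0=sensors.read_ft_force(); bot.move_straight([*p,.15],rate=.15); print(f0,sensors.read_ft_force(),sensors.read_grip_width(),sensors.read_clock())
E
```

```text
rail front edge [  0.8395  -0.5434 528.0124  93.7843] -32.91629 res 0.29166412 [0.8171 0.8665 0.9501 1.1939 1.5035]
[0.4097 0.2698 0.0374] [-0.12    0.186   0.5114]
w 0.00015873963218273273 0.0
[ 0.4185 -0.6963  0.1469] [-0.0964 -0.6016 -1.0861] -0.00016959366132452916 4.8
```

Run:
```python
from h import *
from cell import sensors
print(sensors.read_grip_width(),sensors.read_ft_force(),sensors.read_tcp_pos(),sensors.read_ee_rot())
s=imaging.get_image("scene");t=imaging.get_image("top")
cv2.imwrite("pics/a.png",np.hstack([cv2.resize(s[180:360,190:340],(400,480)),cv2.resize(t[200:350,260:385],(400,480))]))
```

```text
-0.00016959366132452916 [-0.09636494 -0.60163868 -1.08609815] [0.40901725 0.26953016 0.14937855] [[ 8.55994935e-03  9.99962995e-01 -8.58273212e-04]
 [ 9.99963208e-01 -8.56042299e-03 -5.49699115e-04]
 [-5.57025955e-04 -8.53536238e-04 -9.99999481e-01]]
```

View pics/a.png

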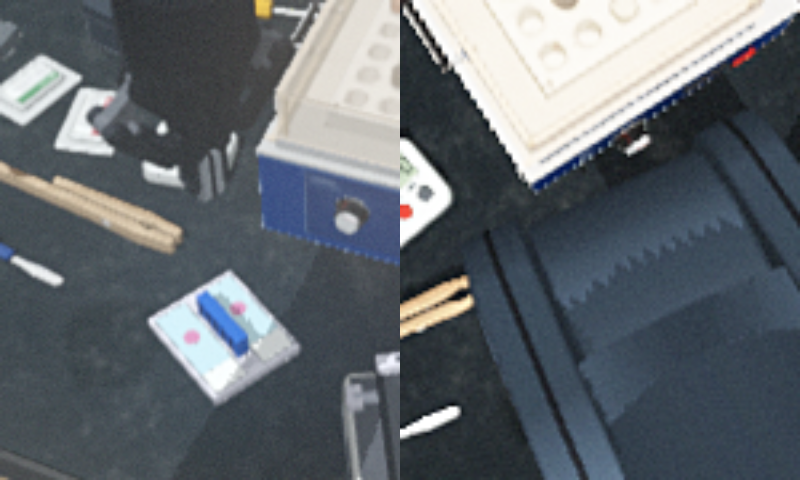

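Run:
```python
from h import *
np.set_printoptions(precision=4,suppress=True)
for n,uv in (("scene",(269,253)),):
    print([plane(n,uv,z) for z in(.1,.112,.124,.136,.15)])
c=imaging.camera_info("scene"); 
for X in([.409,.2695,.1244],[.409,.2695,.1494],[.409,.2695,.1434]):
    q=c["orientation"].T@(np.array(X)-c["origin"]); s=q[:2]*[1,-1]/-q[2]; s*=1+c["k1"]*(s@s); print(c["mtx"]@[*s,1])
i=imaging.get_image("scene"); cv2.imwrite("pics/b.png",cv2.resize(i[210:330,220:320],(500,600),interpolation=cv2.INTER_CUBIC))
```

```text
[array([0.432 , 0.3055, 0.1   ]), array([0.4267, 0.2961, 0.112 ]), array([0.4215, 0.2867, 0.124 ]), array([0.4162, 0.2773, 0.136 ]), array([0.4101, 0.2663, 0.15  ])]
[268.5644 262.416    1.    ]
[267.3805 252.3973   1.    ]
[267.6696 254.8445   1.    ]
```

View pics/b.png

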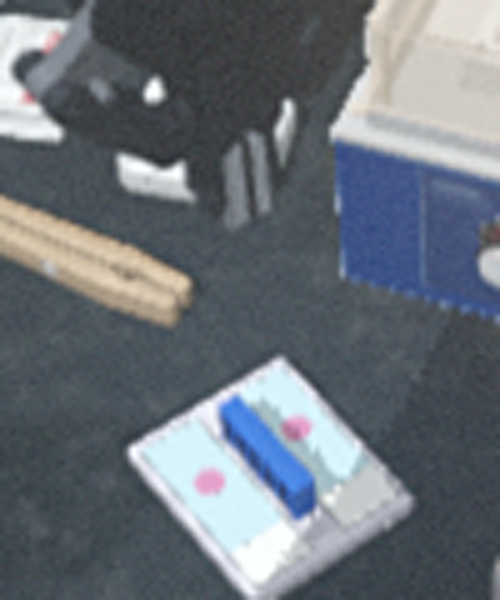

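The near view shows the carrier untouched. The shut fingertips are at crop (245,222), which is scene (269,254). That puts them near z≈0.145, higher than the stated 25 mm ahead of the TCP would give. I'll check the tip length by touching a free patch of bench.

Run:
```python
from h import *
from cell import bot,sensors
np.set_printoptions(precision=4,suppress=True)
bot.move_straight([.343,.262,.06],rate=.2)
print(bot.move_straight([.343,.262,.0],rate=.03,max_force=3),sensors.read_tcp_pos(),sensors.read_ft_force(),sensors.read_clock())
bot.move_straight([.343,.262,.1],rate=.2)
```

```text
False [0.343  0.2621 0.0001] [-0.6509  0.634  -0.4067] 7.8083
```

Run:
```python
from h import *
from cell import bot,sensors
np.set_printoptions(precision=4,suppress=True)
bot.move_straight([.343,.262,.004],rate=.2)
print(bot.move_straight([.343,.262,-.035],rate=.025,max_force=3),sensors.read_tcp_pos(),sensors.read_ft_force(),sensors.read_clock())
cv2.imwrite("pics/c.png",cv2.resize(imaging.get_image("scene")[220:370,180:380],(800,600),interpolation=cv2.INTER_CUBIC))
bot.move_straight([.343,.262,.08],rate=.2)
```

```text
Traceback (most recent call last):
cell.PlanningError: the arm cannot follow that straight line within its joint ranges
```

Run:
```python
from h import *
from cell import bot,sensors
np.set_printoptions(precision=4,suppress=True)
bot.move_straight([.343,.262,.06],rate=.2)
bot.move_straight([.4095,.2697,.06],rate=.2)
print(bot.move_straight([.4095,.2697,.005],rate=.02,max_force=2.5),sensors.read_tcp_pos(),sensors.read_ft_force(),sensors.read_clock())
cv2.imwrite("pics/c.png",cv2.resize(imaging.get_image("scene")[220:370,180:380],(800,600),interpolation=cv2.INTER_CUBIC))
bot.move_straight([.4095,.2697,.06],rate=.2)
```

```text
True [0.4095 0.2697 0.0218] [-1.2419  0.1312  8.3559] 11.775
```

View pics/c.png

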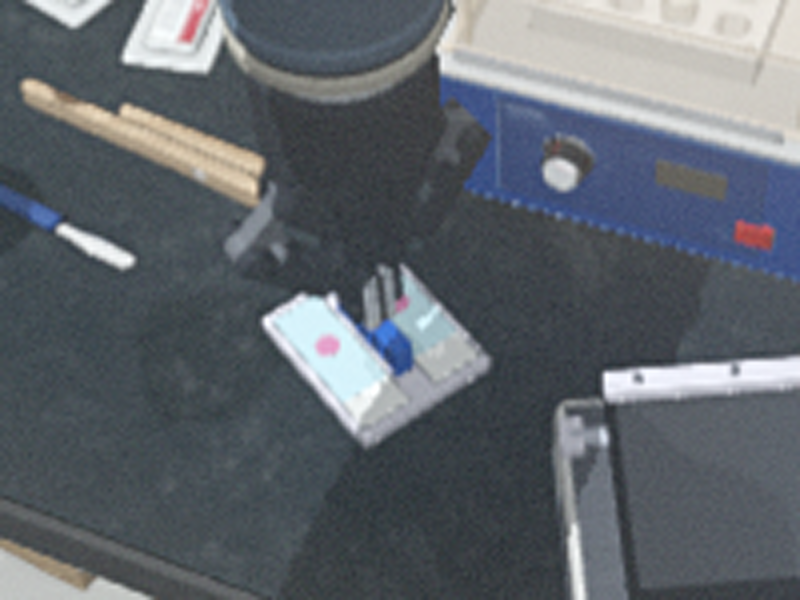

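The bar top stopped the shut fingers at TCP z = 0.0218. So the tips are about 6 mm behind the reported TCP, not 25 mm ahead, and I'll use that measured offset. The carrier hasn't moved.

Run:
```python
from h import *
from cell import bot,sensors
np.set_printoptions(precision=4,suppress=True)
p=[.4095,.2697]
bot.grip(.034)
print(bot.move_straight([*p,.005],rate=.05,max_force=4),sensors.read_tcp_pos(),sensors.read_ft_force()); bot.grip(0)
w=sensors.read_grip_width(); print("w",w,sensors.read_grip_force(),sensors.read_ft_force())
if w>.006:
    bot.move_straight([*p,.02],rate=.05); print(sensors.read_ft_force(),sensors.read_grip_width())
    bot.move_straight([*p,.11],rate=.15); print(sensors.read_ft_force(),sensors.read_grip_width(),sensors.read_clock())
    for n in("scene","top"): cv2.imwrite(f"pics/{n}1.png",imaging.get_image(n))
    b=cv2.imread("pics/scene1.png"); m=cv2.inRange(cv2.cvtColor(b,cv2.COLOR_BGR2HSV)[200:330,200:330],(105,150,60),(125,255,255))
    cv2.imwrite("pics/d.png",cv2.resize(b[200:350,180:380],(800,600),interpolation=cv2.INTER_CUBIC))
```

```text
False [0.4097 0.2698 0.0053] [-0.3642  0.4384  0.0141]
w 0.00825791894155496 59.1706109046936 [-0.2376 -0.9502  4.6718]
[-0.3432  0.6654 -0.8132] 0.008380799850391111
[ 0.1127 -0.5303 -1.3565] 0.008664466208441005 15.3833
```

View pics/d.png

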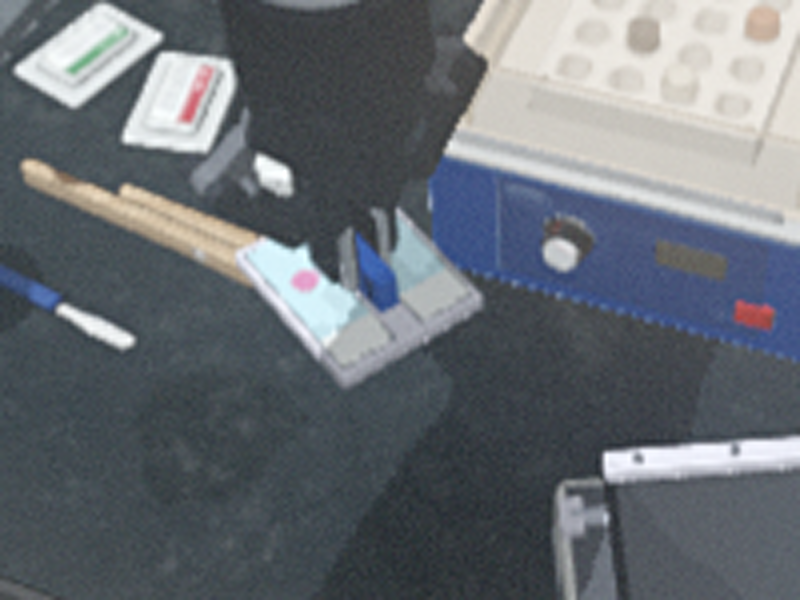

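The carrier is held level: the bar is at crop (375,265), between the pads. Next I carry it over the loading side and stop a few millimetres above the deck to check.

```bash
cat >> h.py <<'E'
P0=np.array([.528,.0938]); AY=146.92   # rail face line, imager y direction
def XY(x,y,a=AY):  # rail-based coords: x from rail face, y along the rail, m
    a=np.radians(a); ey=np.array([np.cos(a),np.sin(a)]); ex=np.array([ey[1],-ey[0]]); return P0+x*ex+y*ey
def inv(p,a=AY):
    a=np.radians(a); ey=np.array([np.cos(a),np.sin(a)]); ex=np.array([ey[1],-ey[0]]); d=np.asarray(p)[:2]-P0; return np.array([d@ex,d@ey])
E
python3 - <<'E'
from h import *
from cell import bot,sensors
np.set_printoptions(precision=4,suppress=True)
t=XY(-.047,.042); print(t)
bot.move_straight([*t,.125],frame=D(AY-180),rate=.15)
bot.move_straight([*t,.080],rate=.08,max_force=4)
print(sensors.read_tcp_pos(),sensors.read_ft_force(),sensors.read_grip_width(),sensors.read_clock())
for n in("scene","top"): cv2.imwrite(f"pics/{n}2.png",imaging.get_image(n))
a=cv2.resize(cv2.imread("pics/scene2.png")[290:410,310:480],(800,565),interpolation=cv2.INTER_CUBIC)
cv2.imwrite("pics/e.png",a)
E
```

```text
[0.4672 0.0773]
[0.4673 0.0773 0.0801] [-0.2366  0.4939 -1.9366] 0.008544754345927193 17.6833
```

View pics/e.png

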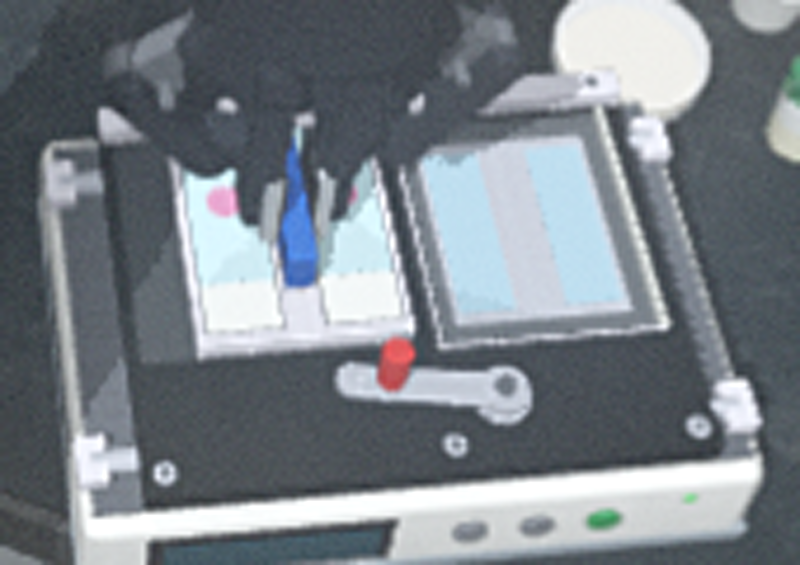

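The scene crop shows the carrier held square over the loading side. Its front edge runs from (203,340) to (408,320), clear of the recess at (440,345) and of the lever. Next I set it down and feel for the rail.

Run:
```python
from h import *
from cell import bot,sensors
np.set_printoptions(precision=4,suppress=True)
for u,v in((203,340),(408,320)): print(inv(plane("scene",(310+u/4.706,290+v/4.706),.083)))
t=XY(-.047,.042)
print(bot.move_straight([*t,.069],rate=.012,max_force=2.5),sensors.read_tcp_pos(),sensors.read_ft_force())
z=sensors.read_tcp_pos()[2]
if abs(z-.073)<.0035:
    bot.move_straight([*t,z+.0005],rate=.02); print(sensors.read_ft_force())
    e=XY(-.036,.042)
    print(bot.move_straight([*e,z+.0005],rate=.01,max_force=3),inv(sensors.read_tcp_pos()),sensors.read_tcp_pos(),sensors.read_ft_force(),sensors.read_wrist_torque())
print(sensors.read_clock(),sensors.read_grip_width())
```

```text
[-0.0893  0.0755]
[-0.088   0.0093]
True [0.4672 0.0774 0.0734] [-1.1655  0.0489  7.8815]
[-0.5569  0.6402 -2.0755]
True [-0.0427  0.0423] [0.4692 0.0811 0.0735] [ 0.1208 -0.1663 -1.422 ] [ 0.0202 -0.014  -0.0233]
19.2417 0.00881298035729807
```

Run:
```python
from h import *
from cell import bot,sensors
np.set_printoptions(precision=4,suppress=True)
z=.0737; e=XY(-.039,.0423)
r=lambda:(inv(sensors.read_tcp_pos()),sensors.read_ft_force(),sensors.read_wrist_torque())
bot.dwell(.2); print(r())
print(bot.move_straight([*e,z],rate=.01,max_force=4),*r(),sensors.read_grip_width(),sensors.read_clock())
bot.dwell(.2); print(*r())
```

```text
(array([-0.0428,  0.0424]), array([0.3805, 0.7756, 0.2488]), array([ 0.0476, -0.1002,  0.0257]))
True [-0.0425  0.0424] [-0.1251  0.6531  5.1643] [-0.0508 -0.0175 -0.0045] 0.008785867823547538 19.6833
[-0.0426  0.0424] [-0.9347  0.3488  5.5635] [0.0499 0.0492 0.0007]
```

Run:
```python
from h import *
from cell import bot,sensors
np.set_printoptions(precision=4,suppress=True)
r=lambda:(inv(sensors.read_tcp_pos()),sensors.read_tcp_pos()[2],sensors.read_ft_force())
print(*r())
bot.move_straight([*XY(-.0435,.0423),.0753],rate=.02);bot.dwell(.1);print(*r())
print(bot.move_straight([*XY(-.036,.0423),.0753],rate=.01,max_force=3.5),*r(),sensors.read_clock())
bot.dwell(.2); print(*r())
```

```text
[-0.0426  0.0424] 0.073423890564946 [-0.9347  0.3488  5.5635]
[-0.0436  0.0425] 0.07516707890413199 [ 0.4211  0.5037 -1.3415]
True [-0.0427  0.0427] 0.07488859335712578 [-0.1406 -0.6227 -1.5607] 20.5917
[-0.0429  0.0429] 0.07468554850666173 [-0.1   -0.557 -1.893]
```

Run:
```python
from h import *
from cell import bot,sensors
np.set_printoptions(precision=4,suppress=True)
r=lambda:(inv(sensors.read_tcp_pos()),sensors.read_tcp_pos()[2],sensors.read_ft_force(),sensors.read_clock())
x=-.0434
bot.move_straight([*XY(x,.0423),.0748],rate=.02)
bot.move_straight([*XY(x,.0423),.0715],rate=.005,max_force=2.5); print(*r())
z=sensors.read_tcp_pos()[2]; bot.move_straight([*XY(x,.0423),z+.0004],rate=.02)
bot.grip(.014); print("open",sensors.read_grip_width(),*r())
bot.move_straight([*XY(x,.0423),.0768],rate=.02); print(*r())
print(bot.move_straight([*XY(x,-.025),.0768],rate=.03,max_force=5),*r())
cv2.imwrite("pics/s3.png",imaging.get_image("scene"))
```

```text
[-0.0435  0.0423] 0.07341844496592702 [-0.9752 -0.2414  4.4341] 21.4417
open 0.014080517503120601 [-0.0434  0.0423] 0.07377582507418047 [ 0.2054  0.0107 -0.7145] 21.925
[-0.0433  0.0422] 0.07696904491831907 [-1.0504 -0.9527 -0.1788] 22.225
False [-0.0434 -0.0249] 0.07681151452777829 [-1.1221  0.5897 -0.7669] 24.6167
```

Run:
```python
from h import *
from cell import bot,sensors
np.set_printoptions(precision=4,suppress=True)
r=lambda:(inv(sensors.read_tcp_pos()),sensors.read_tcp_pos()[2],sensors.read_ft_force(),sensors.read_clock())
print(bot.move_straight([*XY(-.0434,-.058),.0768],rate=.01,max_force=3.5),*r())
bot.dwell(.1);print(*r())
s=imaging.get_image("scene");cv2.imwrite("pics/s4.png",s); cv2.imwrite("pics/t4.png",imaging.get_image("top"))
g=lambda im:cv2.resize(im[290:410,310:480],(800,565),interpolation=cv2.INTER_CUBIC)
cv2.imwrite("pics/f.png",g(s))
```

```text
True [-0.0437 -0.0437] 0.07639392095291433 [-0.4017  0.2926  0.3255] 26.5667
[-0.0438 -0.0435] 0.0761900030430327 [-0.5078 -0.1582  0.8573] 26.6667
```

Run:
```python
from h import *
from cell import bot,sensors
np.set_printoptions(precision=4,suppress=True)
bot.move_straight([*XY(-.0437,-.0417),.0768],rate=.02)
bot.move_straight([*XY(-.0437,-.0417),.115],rate=.1)
bot.move_straight([*XY(-.125,.045),.14],rate=.2); bot.grip(0)
im={n:imaging.get_image(n) for n in("scene","top")}
for n in im: cv2.imwrite(f"pics/{n}5.png",im[n])
W={"top":(385,195,490,300),"scene":(330,310,470,395)}
def blob(n,lo,hi):
    x0,y0,x1,y1=W[n]; m=cv2.inRange(cv2.cvtColor(im[n][y0:y1,x0:x1],cv2.COLOR_BGR2HSV),lo,hi)
    k,l,s,c=cv2.connectedComponentsWithStats(m)
    if k<2: return None
    i=1+s[1:,4].argmax(); print(n,s[i]); return c[i]+[x0,y0]
for nm,lo,hi in(("bar",(105,150,60),(125,255,255)),("pin",(0,120,80),(8,255,255))):
    a,b=blob("top",lo,hi),blob("scene",lo,hi)
    if a is not None and b is not None:
        p,e=tri(a,b); print(nm,a,b,p,e,inv(p))
print(sensors.read_clock())
cv2.imwrite("pics/g.png",np.hstack([cv2.resize(im["scene"][300:405,330:470],(560,420),interpolation=cv2.INTER_CUBIC),cv2.resize(im["top"][185:290,420:480],(240,420),interpolation=cv2.INTER_CUBIC)]))
```

```text
top [ 53  26  25  17 142]
scene [95 29  5  4 11]
bar [450.2394 228.7887] [427.1818 341.0909] [0.5442 0.0258 0.0565] 0.0017913775160062618 [-0.0481 -0.0506]
top [74 73  8  5 28]
scene [61 52  7 11 50]
pin [462.1429 270.2857] [393.6  366.58] [0.4571 0.0165 0.0867] 0.0006439375487940043 [-0.1035  0.0172]
28.7
```

View pics/g.png

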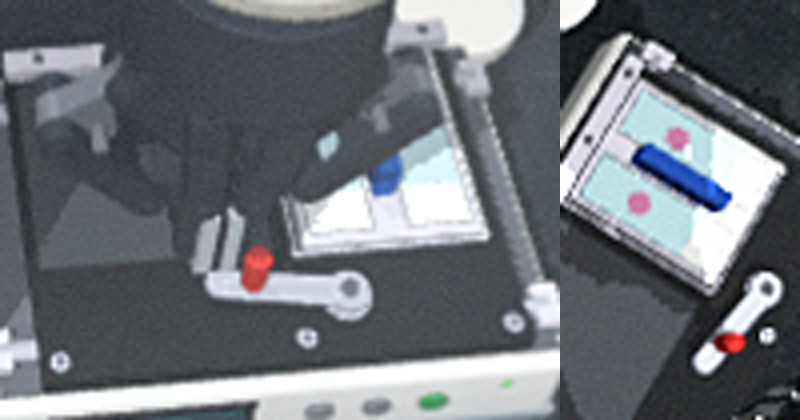

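The scene crop shows the carrier inside the recess rim, with dark gaps round the frame. Its feel stop matches the expected far wall to within 0.5 mm. The pin triangulates at z = 0.0867, 36 mm from the pivot, so the lever is at about 0.13 rad. Next I push the lever round.

Run:
```python
from h import *
from cell import bot,sensors
np.set_printoptions(precision=4,suppress=True)
r=lambda:(inv(sensors.read_tcp_pos()),sensors.read_tcp_pos()[2],sensors.read_ft_force(),sensors.read_clock())
print("tip seen",inv(plane("scene",(330+214/4,300+270/4),.146)),*r())
d=np.array([1,-1])/2**.5; piv=np.array([-.108,-.0182]); off=.016
pin=lambda th:piv+.036*np.array([np.sin(th),np.cos(th)])
F=D(AY-180-45); z=.074
s=pin(.126)-d*(off+.009)
bot.move_pose([*XY(*s),.12],F)
print("down",bot.move_straight([*XY(*s),z],rate=.08,max_force=4),*r())
f0=sensors.read_ft_force()
for th in np.linspace(.126,1.5,7):
    hit=bot.move_straight([*XY(*(pin(th)-d*off)),z],rate=.05,max_force=8)
    print(round(th,2),hit,sensors.read_ft_force()-f0)
    if hit: break
print(*r())
im={n:imaging.get_image(n) for n in("scene","top")}
for n in im: cv2.imwrite(f"pics/{n}6.png",im[n])
```

```text
tip seen [-0.1346  0.0441] [-0.1249  0.0448] 0.13980109590250875 [ 0.1147  0.0039 -0.1904] 28.7
down False [-0.1212  0.035 ] 0.07422485269650816 [-0.8537 -0.2182  0.1179] 30.0083
0.13 False [-0.2623  0.5004 -0.684 ]
0.36 False [ 0.1304  0.9841 -0.3269]
0.58 False [0.2633 0.9831 0.8987]
0.81 False [2.0424 0.9737 0.19  ]
1.04 False [ 0.736   0.4844 -0.0974]
1.27 False [ 0.5942 -0.8706 -0.761 ]
1.5 False [ 0.5803 -0.0813  0.0014]
[-0.0833 -0.005 ] 0.07405669858027727 [-0.2734 -0.2995  0.1193] 32.2417
```

Run:
```python
from h import *
np.set_printoptions(precision=4,suppress=True)
W={"top":(385,195,490,300),"scene":(330,310,470,395)}
for n in("top","scene"):
    im=cv2.imread(f"pics/{n}6.png"); x0,y0,x1,y1=W[n]; m=cv2.inRange(cv2.cvtColor(im[y0:y1,x0:x1],cv2.COLOR_BGR2HSV),(0,120,80),(8,255,255))
    k,l,s,c=cv2.connectedComponentsWithStats(m)
    for i in range(1,k):
        if s[i,4]>6: uv=c[i]+[x0,y0]; print(n,s[i,4],uv,inv(plane(n,uv,.0867)),inv(plane(n,uv,.0965)))
```

```text
top 13 [456.7692 246.4615] [-0.0711 -0.0178] [-0.0689 -0.0152]
```

Run:
```python
from h import *
from cell import bot,sensors
np.set_printoptions(precision=4,suppress=True)
r=lambda:(inv(sensors.read_tcp_pos()),sensors.read_tcp_pos()[2],sensors.read_ft_force(),sensors.read_clock())
p=inv(sensors.read_tcp_pos()); print(p)
print(bot.move_straight([*XY(-.0833,p[1]-.014),.074],rate=.015,max_force=5),*r())
bot.dwell(.2); print(*r())
q=inv(sensors.read_tcp_pos())
bot.move_straight([*XY(*(q+[-.008,.012])),.074],rate=.05)
bot.move_straight([*XY(*(q+[-.008,.012])),.13],rate=.15)
bot.move_straight([*XY(-.09,.14),.2],rate=.25)
W={"top":(385,195,490,300),"scene":(330,310,470,395)}
C={}
for n in W:
    im=imaging.get_image(n); cv2.imwrite(f"pics/{n}7.png",im); x0,y0,x1,y1=W[n]; h=cv2.cvtColor(im[y0:y1,x0:x1],cv2.COLOR_BGR2HSV)
    for nm,lo,hi in(("bar",(105,150,60),(125,255,255)),("pin",(0,120,80),(8,255,255))):
        k,l,s,c=cv2.connectedComponentsWithStats(cv2.inRange(h,lo,hi)); i=1+s[1:,4].argmax(); C[n,nm]=c[i]+[x0,y0]; print(n,nm,s[i])
for nm in("bar","pin"):
    t=tri(C["top",nm],C["scene",nm]); print(nm,*t,inv(t[0]))
print(sensors.read_clock())
```

```text
[-0.0834 -0.0047]
True [-0.0838 -0.0067] 0.07351952408877713 [0.5245 0.054  0.4425] 32.7917
[-0.0837 -0.0064] 0.07336616647815164 [0.1089 0.3859 0.9154] 32.9917
top bar [ 53  26  25  17 155]
top pin [70 50  6  4 21]
scene bar [ 88   7  12  27 141]
scene pin [81 33  5  4 10]
bar [0.5398 0.0348 0.0826] 0.0005340453577306368 [-0.043 -0.042]
pin [0.5037 0.0239 0.0901] 0.00032492965627599796 [-0.0718 -0.0178]
34.925
```

Run:
```python
from h import *
from cell import bot,sensors
np.set_printoptions(precision=4,suppress=True)
r=lambda:(inv(sensors.read_tcp_pos()),sensors.read_tcp_pos()[2],sensors.read_ft_force(),sensors.read_clock())
bot.move_straight([*XY(-.0915,.006),.13],rate=.25)
bot.move_straight([*XY(-.0915,.006),.0745],rate=.12,max_force=5)
bot.move_straight([*XY(-.0835,-.002),.0745],rate=.06,max_force=8)
f=sensors.read_ft_force()
print(bot.move_straight([*XY(-.0835,-.016),.0745],rate=.01,max_force=8),*r(),f)
q=inv(sensors.read_tcp_pos())
bot.move_straight([*XY(*(q+[-.008,.012])),.0745],rate=.06)
bot.move_straight([*XY(*(q+[-.008,.012])),.13],rate=.15)
bot.move_straight([*XY(-.09,.14),.2],rate=.25)
W={"top":(385,195,490,300),"scene":(330,310,470,395)}
C={}
for n in W:
    im=imaging.get_image(n); cv2.imwrite(f"pics/{n}8.png",im); x0,y0,x1,y1=W[n]; h=cv2.cvtColor(im[y0:y1,x0:x1],cv2.COLOR_BGR2HSV)
    for nm,lo,hi in(("bar",(105,150,60),(125,255,255)),("pin",(0,120,80),(8,255,255))):
        k,l,s,c=cv2.connectedComponentsWithStats(cv2.inRange(h,lo,hi)); i=1+s[1:,4].argmax(); C[n,nm]=c[i]+[x0,y0]
for nm in("bar","pin"):
    t=tri(C["top",nm],C["scene",nm]); print(nm,*t,inv(t[0]))
print(sensors.read_clock())
```

```text
True [-0.0843 -0.0072] 0.0738248619990993 [0.8835 0.4376 0.0181] 37.5667 [ 0.0995 -0.3603 -0.335 ]
bar [0.5396 0.035  0.0837] 0.0007460451403484162 [-0.0429 -0.0418]
pin [0.5037 0.024  0.0902] 0.00023853290334843716 [-0.0718 -0.0178]
39.4417
```

```bash
python3 -c "
from cell import hand_in,bot
print(hand_in())"
```

```text
the job is handed in; nothing more can be done
None
```

The job is handed in at about 39 s: the carrier was slid along the rail to the recess's far wall, and the lever was swung to its stop at about 1.56 rad. The camera height of the bar fell between the home and deck values, so "fully home" rests on the wall stop and on the lever passing over the carrier.

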